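# Clamp the toppled reagent bottle for opening

### The job

The small amber bottle with the blue cap has been knocked over on the bench and its cap is stuck. Stand it upright in the bottle clamp, between the V-block and the sliding jaw, and let it go; then take the red grip of the cam lever, turn the lever to its highest lift, at the green mark, so that the jaw presses on the bottle, and finish still holding the lever there by its grip (it springs back if let go) so that I can unscrew the cap. It is glass: do not drop it, and leave the other things on the bench where they stand.

Things in the scene. Friction and masses are not known exactly. Their poses are not given: they have to be found in the camera images.
- bottle: Toppled 100 ml amber glass bottle, white label, ribbed blue screw cap, about 0.2 kg, lying on the bench at the start (it can roll). Straight body 56 mm in diameter up to 62 mm above the base, then a shoulder; cap 54 mm in diameter, from 75 to 105 mm above the base (the whole height). Origin: centre of the underside; z axis: along the bottle from base to cap.
- clamp: Bottle clamp fixed to the bench: aluminium plate 150 mm (its x) by 270 mm (its y), 12 mm thick. Origin: centre of the plate's underside, z up. At its +y end a rubber-faced 120-degree V-block opening towards -y, at its -y end the cam and lever, between them the sliding jaw with its pad; all three 50 mm high. A bottle pressed into the V has its axis at x = 0, y = 41 mm. Nothing above the nest.
- nest (a point): Where to stand the bottle: top of the base plate (12 mm above the bench), in the middle of the gap between the V-block and the open jaw, at x = 0, y = 36 mm of the clamp's frame. With the jaw open the bottle has about 11 mm of play along the clamp's y.
- cam_lever (a joint): Lever angle, rad: 0 at rest (jaw open, lever at its stop), growing counterclockwise seen from above. The eccentric cam pushes the jaw up to 15 mm towards the V-block: highest lift at 2.09 rad (120 degrees), the lever over the green mark; from there to the stop at 2.6 rad it falls again. A return spring pulls the lever back to rest, with about 4 N at the grip at the highest lift.
- cam_axis (a point): Point on the lever's vertical axis, at x = 0, y = -55 mm of the clamp's frame, 74 mm above the bench, level with grip_mid, which circles it at a radius of 80 mm. At rest the lever points to 210 degrees in the clamp's frame (counterclockwise from its +x), at the highest lift to 330 degrees.
- grip: Revolving red grip standing upright on the lever's end: 22 mm in diameter, 50 mm tall, turning freely on its own axis, so the hand that holds it need not turn with the lever. Origin: centre of its lower end, 49 mm above the bench (the lever's bar below it reaches up to 45 mm). Its top is 99 mm above the bench.
- grip_mid (a point): Middle of the red grip, on its axis, 74 mm above the bench.
- pad: Rubber-faced, spring-loaded pressure pad on the sliding jaw, 56 mm wide, 34 mm high; it gives up to 6 mm and presses on the bottle with about 10 N at the highest lift. Origin: lower edge of its back, in the middle.
- amber_bottle: Bystander: large amber bottle, teal cap, 86 mm in diameter, 180 mm tall. Origin: centre of the underside.
- clear_bottle: Bystander: clear bottle, teal cap, 70 mm in diameter, 143 mm tall. Origin: centre of the underside.
- beaker: Bystander: glass beaker, 68 mm in diameter, 70 mm tall. Origin: centre of the underside.
- jar: Bystander: white jar, 54 mm in diameter, 55 mm tall. Origin: centre of the underside.
- vial0: Bystander: vial with red cap, 23 mm in diameter, 46 mm tall. Origin: centre of the underside.
- vial1: Bystander: vial with white cap, 23 mm in diameter, 46 mm tall. Origin: centre of the underside.
- spatula: Bystander: steel micro-spatula, 160 mm long, 6 mm thick, lying on the bench. Origin: middle of its underside.
Mind the look-alikes: they are no part of the job. Of the things like the bottle, leave any that is pink or purple; of the rest the smaller one is meant.

How it is judged:
By the outcome, as a careful person would: the job done as asked, in the order asked, and still so for the second after the job is handed in, while the arm keeps its last pose, push and grip.
It also fails if it takes over 58 s, if anything falls off the work surface, if the arm or the gripper's body presses on something with over 40 N, if the wrist force passes 120 N, or if a joint passes its speed limit or range.

### The arm

A 7-joint arm with a two-finger parallel gripper is mounted at the origin on the work surface. World frame = base frame: x ahead of the robot, y to its left, z up, the work surface at z = 0. Lengths are in m, angles in degrees, forces in N, time in s.
With the tool pointing down it reaches from about 0.425 to 0.875 m from the base axis. Payload 9.9 kg.
Tool frame: the origin (TCP) lies at the very end of the fingers, on their centre line; the grasp point (between the pads) lies 19 mm behind it; z points along the fingers, y is the line along which they close (so a half turn about z gives the same grasp; the last joint's range is limited). The gripper opens to 85 mm and grips with 20 to 120 N. Pads are 22 mm wide; open, the fingers measure 114 mm over their backs; the gripper's body (76 mm by 85 mm) begins 54 mm behind the grasp point. The pads swing forward as they close: fully open they stand 13 mm farther back than shut.
Start: joints at [70.6, 32.985, 1.427, 82.34, -0.859, 64.687, -3.237], TCP at [0.17, -0.653, 0.21] pointing down, gripper open.
Joint ranges: [-157.87, 157.87], [-19.46, 123.44], [-87.15, 90], [11.01, 140.99], [-62.26, 242.26], [9.8, 113.94], [-161.44, 161.44]. Speed limits (degrees/s): [127.2, 127.2, 172.46, 172.46, 180, 180, 180].

### API

Orientations are given as a 3x3 rotation matrix whose columns are the frame's x, y, z axes.
In Python, from station import ctrl gives the robot as it stands. Calls block until the motion is done:
- ctrl.move_pose(position, orientation): joint-space move of the TCP to a pose.
- ctrl.move_linear(position, frame=None, feed=0.15, until_force=None): straight line of the TCP; frame=None keeps the orientation; feed is the mean speed in m/s. With until_force (N) it stops when the force on the tool has changed by that much, and returns True; else False.
- ctrl.goto_joints(angles): joint-space move.
- ctrl.gripper_to(opening, grasp_force=None): finger opening in m; grasp_force is the grip in N (None keeps the last); returns when the fingers have stopped.
- ctrl.hold(seconds).
- ctrl.solve_ik(position, orientation): joint angles nearest the present ones, or None.
- ctrl.snapshot(name): name is "scene" or "side" or "wrist"; returns (picture, depth): 420x560x3 uint8, red, green, blue; 420x560 float32, m along the optical axis (not along the pixel's ray), 0 where there is no reading.
- ctrl.camera_params(name): a dict with "intrinsics" (3x3 intrinsics, pixels), "R" (3x3) and "t" (3): a world point X has camera coordinates R X + t. Camera axes: x right, y down, z forward; pixel columns grow to the right and rows downward; lengths in m; the calibration is good to about 2 mm. A picture is of the moment at which its call begins: read the wrist's pose just before it. camera_params takes no time and is no camera call; for the wrist camera it gives the pose at the moment of the call.
A pose or a line that the arm cannot do raises ctrl.MotionError and nothing moves.
- ctrl.sign_off(): hands the job in; it is judged then, once.
Readings, each from a call of its own:
- ctrl.get_clock(): time.
- ctrl.get_qpos(): joint angles.
- ctrl.get_dq(): joint speeds.
- ctrl.get_joint_efforts(): joint torques, N m.
- ctrl.get_eef_pos(): TCP position.
- ctrl.get_tool_rot(): TCP orientation.
- ctrl.get_wrist_force(): force on the tool from outside, world axes, zero at the start.
- ctrl.get_wrist_torque(): the same for the moment, N m.
- ctrl.get_gripper_width(): finger opening in m.
- ctrl.get_grasp_force(): force on a finger pad.
Only numpy, scipy, OpenCV 4.12 (cv2) and the standard library are available. Lean on these libraries where they do the work, as an engineer would, in place of code of your own. Each camera call takes 0.05 s, during which the arm holds its last target. There are 200 camera calls.

## Working session

There is one attempt and no reset: what is moved stays moved. The work goes in short steps, each a Python script; the robot and the scene stay as the last script left them, time stands still between calls to the robot, and variables do not carry over. Pictures are saved under pics/ and viewed, at most 10 in all, crops included, and the job is handed in when it is done.

```bash
mkdir -p pics; ls; python3 - <<'E'
from station import ctrl
import cv2,numpy as np
for n in("scene","side"):
    p,d=ctrl.snapshot(n); cv2.imwrite(f"pics/{n}0.png",p[:,:,::-1]); np.savez(f"{n}0.npz",p=p,d=d,**ctrl.camera_params(n))
    c=ctrl.camera_params(n); print(n,c['intrinsics'],-c['R'].T@c['t'],c['R'][2])
print(ctrl.get_tool_rot(),ctrl.get_clock())
E
```

```text
pics
scene [[389.54575156   0.         281.46514757]
 [  0.         389.54575156 210.79872827]
 [  0.           0.           1.        ]] [1.14203076 0.29179356 0.96228546] [-0.49749743 -0.35008193 -0.79368693]
side [[488.36653943   0.         274.22909081]
 [  0.         488.36653943 212.66048007]
 [  0.           0.           1.        ]] [-0.11451334  0.62432283  0.91391002] [ 0.5407748  -0.54337523 -0.64211056]
[[ 9.67715862e-01  2.52043287e-01 -4.37919084e-04]
 [ 2.52043658e-01 -9.67714843e-01  1.40619157e-03]
 [-6.93596520e-05 -1.47116861e-03 -9.99998915e-01]] 0.1
```

View pics/scene0.png

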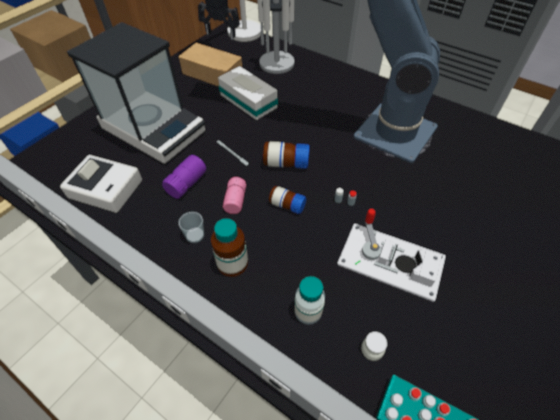

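View pics/side0.png

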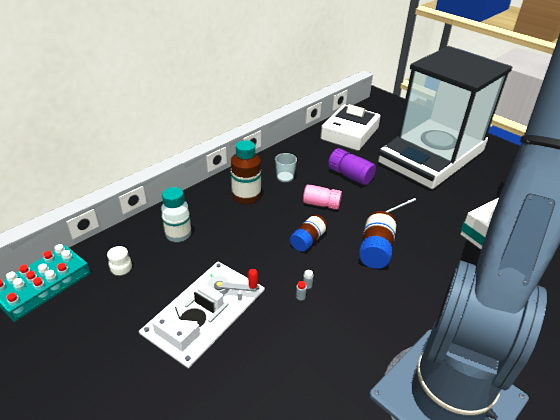

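Lying look-alikes in the scene view: large amber/blue cap (286,155), small amber/blue cap (288,201), pink (235,195), purple (184,176). Pink and purple are excluded. Of the two amber ones, the smaller at (288,201) is meant (side view: 308,232). I'll confirm this in an enlarged crop.

```bash
cat > h.py <<'E'
import numpy as np,cv2
def cloud(d,K,R,t):
    v,u=np.indices(d.shape); 
    c=np.stack([(u-K[0,2])/K[0,0]*d,(v-K[1,2])/K[1,1]*d,d],-1)
    return (c-t)@R
def load(n):
    z=np.load(n); return z['p'],z['d'],cloud(z['d'],z['intrinsics'],z['R'],z['t'])
E
python3 - <<'E'
from h import *
p,d,X=load('scene0.npz'); ps,ds,Xs=load('side0.npz')
c=cv2.resize(p[130:310,210:460,::-1],None,fx=3,fy=3,interpolation=cv2.INTER_CUBIC); cv2.imwrite('pics/crop1.png',c)
def rep(n,p,X,box):
    hsv=cv2.cvtColor(p,cv2.COLOR_RGB2HSV); x0,x1,y0,y1=box
    S=np.zeros(p.shape[:2],bool); S[y0:y1,x0:x1]=1
    H,s,v=cv2.split(hsv)
    for nm,m in dict(blue=(H>105)&(H<125)&(s>150)&(v>60),tall=X[...,2]>.012).items():
        m=m&S&(X[...,2]<.2); q=X[m]; print(n,nm,m.sum(),q.mean(0).round(4),q.min(0).round(3),q.max(0).round(3))
rep('scene',p,X,(265,312,180,220)); rep('side',ps,Xs,(285,332,212,255))
print('big');rep('scene',p,X,(258,312,138,172))
# clamp plate: by height
for n,pp,XX in(('scene',p,X),('side',ps,Xs)):
    m=(abs(XX[...,2]-.012)<.004)&(pp.min(2)>90)
    m=cv2.morphologyEx(m.astype(np.uint8),cv2.MORPH_CLOSE,np.ones((15,15)))
    k,l,st,ce=cv2.connectedComponentsWithStats(m); 
    for i in range(1,k):
        if st[i,4]>1200:
            q=XX[(l==i)&(abs(XX[...,2]-.012)<.004)][:,:2].astype(np.float32); print(n,st[i],cv2.minAreaRect(q))
    r=(pp[...,0]>150)&(pp[...,1]<50)&(pp[...,2]<60); 
    k,l,st,ce=cv2.connectedComponentsWithStats(r.astype(np.uint8))
    for i in range(1,k):
        if st[i,4]>25: q=XX[l==i]; print(n,'red',st[i],np.median(q,0).round(4),q.max(0).round(3))
E
```

```text
scene blue 231 [ 0.5104 -0.0908  0.0381] [ 0.445 -0.132 -0.003] [ 0.533 -0.076  0.06 ]
scene tall 625 [ 0.52   -0.1262  0.0444] [ 0.479 -0.184  0.012] [ 0.545 -0.076  0.06 ]
side blue 390 [ 0.4972 -0.0923  0.0374] [ 0.471 -0.186 -0.001] [ 0.567 -0.078  0.06 ]
side tall 777 [ 0.4981 -0.1227  0.0449] [ 0.471 -0.191  0.012] [ 0.537 -0.078  0.062]
big
scene blue 331 [ 0.3451 -0.1848  0.055 ] [ 0.234 -0.261 -0.006] [ 0.377 -0.156  0.083]
scene tall 1054 [ 0.378  -0.228   0.0615] [ 0.298 -0.309  0.012] [ 0.428 -0.156  0.085]
scene [ 338  224  107   77 3717] ((0.5104877352714539, 0.22322946786880493), (0.15321196615695953, 0.26989051699638367), 10.18737506866455)
scene red [369 209   6   6  29] [0.4608 0.1184 0.0984] [0.468 0.126 0.102]
scene red [440 406   8   7  34] [0.8125 0.4732 0.0554] [0.818 0.478 0.058]
side [ 139  262  126  105 3976] ((0.5072283744812012, 0.22023820877075195), (0.1531764268875122, 0.27263039350509644), 10.168487548828125)
side [ 370  330   61   90 2284] ((0.05814773961901665, 0.0036191269755363464), (0.11527560651302338, 0.22748416662216187), 1.4297277927398682)
side red [ 44 252   7   7  40] [0.8708 0.4179 0.0563] [0.883 0.425 0.061]
side red [ 20 265   7   8  44] [0.864 0.48  0.057] [0.875 0.487 0.062]
side red [ 58 264   7   7  42] [0.8091 0.4119 0.0572] [0.821 0.419 0.061]
side red [248 269   9  20 146] [0.4514 0.1209 0.0873] [0.536 0.127 0.102]
side red [ 27 272   7   7  40] [0.833  0.4766 0.0571] [0.847 0.483 0.063]
side red [ 33 278   8   8  44] [0.8029 0.4735 0.0567] [0.816 0.481 0.06 ]
side red [298 281   7   8  46] [0.3846 0.0275 0.0463] [0.423 0.034 0.05 ]
side red [  7 294   9   8  49] [0.7962 0.5353 0.0569] [0.808 0.542 0.061]
```

View pics/crop1.png

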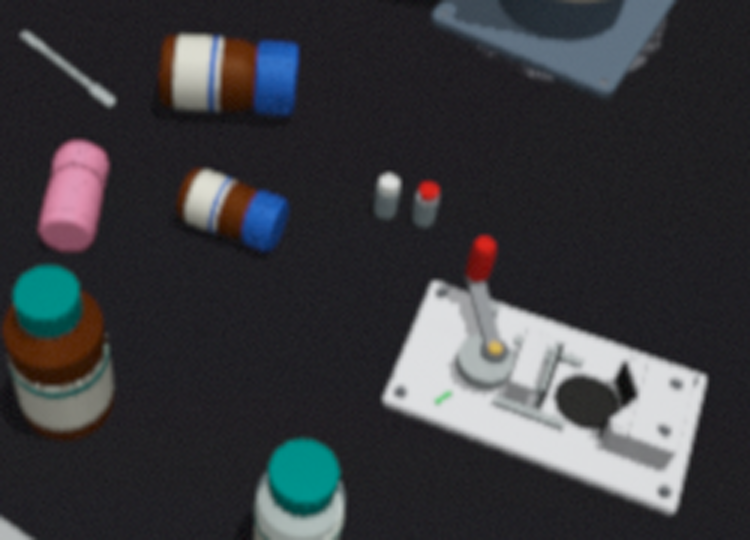

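The crop confirms it: the small amber bottle with the blue cap is at crop (235,208), clearly smaller than the other amber one at (230,75). Clamp yaw is about 10.2°, and the predicted rest position of the grip matches the red blob. Next come the bottle axis and the IK checks.

```bash
cat >> h.py <<'E'
def rot(zt,yt):
    zt=np.array(zt,float);zt/=np.linalg.norm(zt);yt=np.array(yt,float);yt-=zt*(yt@zt);yt/=np.linalg.norm(yt)
    return np.stack([np.cross(yt,zt),yt,zt],1)
YAW=np.radians(10.18); C0=np.array([.509,.2217])
def clamp(x,y,z): 
    c,s=np.cos(YAW),np.sin(YAW); return np.array([C0[0]+c*x-s*y,C0[1]+s*x+c*y,z])
def lean(h,til): # approach dir: horizontal heading h (deg), til from vertical (deg)
    h,t=np.radians(h),np.radians(til); return np.array([np.cos(h)*np.sin(t),np.sin(h)*np.sin(t),-np.cos(t)])
E
python3 - <<'E'
from h import *
from station import ctrl
p,d,X=load('scene0.npz'); ps,ds,Xs=load('side0.npz')
Q=[]
for n,pp,XX,(x0,x1,y0,y1) in(('scene',p,X,(265,312,180,220)),('side',ps,Xs,(285,332,212,255))):
    q=XX[y0:y1,x0:x1].reshape(-1,3); c=pp[y0:y1,x0:x1].reshape(-1,3).astype(int)
    m=(q[:,2]>.03)&(q[:,2]<.07); q=q[m];c=c[m]; Q.append(q)
    r=cv2.minAreaRect(q[:,:2].astype(np.float32)); print(n,r)
    b=(c[:,2]>c[:,0]+40); t=q[:,2]>.052; print(' blue',q[b].mean(0),'top',q[t].mean(0),'z max',np.percentile(q[:,2],98))
    # vials
r=cv2.minAreaRect(np.vstack(Q)[:,:2].astype(np.float32)); print(r)
t=np.vstack(Q); t=t[t[:,2]>.054]; print('line',cv2.fitLine(t[:,:2].astype(np.float32),cv2.DIST_HUBER,0,.01,.01).ravel())
for b in((334,345,187,203),(347,358,190,206)):
    q=X[b[2]:b[3],b[0]:b[1]].reshape(-1,3); print('vial',q[q[:,2]>.03].mean(0))
nest=clamp(0,.036,.012); print('nest',nest,'grip',clamp(.08*np.cos(np.radians(210)),-.055+.08*np.sin(np.radians(210)),.074))
E
```

```text
scene ((0.5136994123458862, -0.13101492822170258), (0.05131170526146889, 0.1048741564154625), 8.886825561523438)
 blue [ 0.51286302 -0.09597405  0.04746403] top [ 0.51167427 -0.13268599  0.0546061 ] z max 0.05739534107324391
side ((0.5060153603553772, -0.13244527578353882), (0.05449890345335007, 0.1076350063085556), 9.046204566955566)
 blue [ 0.49611222 -0.09829822  0.04677933] top [ 0.50582144 -0.13289675  0.05565942] z max 0.05919965719766161
((0.5092450380325317, -0.1319083422422409), (0.06082974001765251, 0.10763818770647049), 9.173970222473145)
line [ 0.13789108 -0.9904474   0.5079232  -0.1356986 ]
vial [ 0.40257423 -0.00968613  0.04096533]
vial [0.3901725  0.02872801 0.04035355]
nest [0.50263732 0.25713327 0.012     ] grip [0.45759906 0.11595056 0.074     ]
```

```bash
cat >> h.py <<'E'
A=np.array([-np.sin(np.radians(9.1)),np.cos(np.radians(9.1)),0]); BC=np.array([.5092,-.1319,.028])
HB=np.degrees(np.arctan2(-A[1],-A[0]))
def pick(til): # tilt from vertical, leaning from the cap end
    z=lean(HB,til); return BC+.0375*A+.019*z, z
def place(h,til,up=0): # til from vertical when standing
    z=lean(h,til); return clamp(0,.036,.012+.090+up)+.019*z, z
E
python3 - <<'E'
from h import *
from station import ctrl
up=np.array([0,0,1.])
for til in(35,45,55):
    P,z=pick(til)
    for s in(1,-1):
        R=rot(z,s*np.cross(up,A))
        js=[ctrl.solve_ik(list(P-b*z),R) for b in(0,.1)]
        print('pick',til,s,[None if j is None else np.round(j).astype(int) for j in js])
    # after pick, yt = s*cross(up,A); rotate to standing with heading h: yt = s*cross(up,h)
    for h in range(-60,211,30):
        P,z=place(h,90-til)
        for s in(1,-1):
            R=rot(z,s*np.cross(up,lean(h,90)))
            js=[ctrl.solve_ik(list(P-b*z+[0,0,u]),R) for b,u in((0,0),(0,.1),(.1,0))]
            if all(j is not None for j in js): print(' place',h,s,np.round(js[0]).astype(int),np.round(js[1]).astype(int))
print(ctrl.get_qpos())
E
```

```text
pick 35 1 [array([ -50,   57,   54,  126,  -30,   16, -154]), array([ 18,  53, -74, 120,  67,  95,  99])]
pick 35 -1 [array([-39,  47,  32, 126,  37,  20, -42]), array([-27,  33,   2, 121,  47,  47, -55])]
 place -60 1 [-32  57 -49 102  66 103 -81] [-27  52 -59 100  65 113 -76]
 place -60 -1 [-32  57 -49 102  66 103  99] [-31  48 -49 100  62 106 107]
 place -30 1 [-27  57 -62 125  84 105 -80] [-20  51 -74 122  79 111 -71]
 place -30 -1 [-27  57 -62 125  84 105 100] [-20  51 -74 122  79 111 109]
 place 90 1 [  30   52  -48  121  -53   24 -133] [  23   37  -36  118  -59   41 -136]
 place 90 -1 [ 30  52 -48 121 -53  24  47] [ 29  39 -46 118 -52  35  37]
 place 120 1 [  -4   50    0   99  -51   72 -119] [  -6   42    4   97  -50   80 -126]
 place 120 -1 [ 24  59 -50  98 -14  54  25] [ 25  51 -52  96 -18  62  21]
 place 150 1 [ -10   57   -3   78  -31   91 -119] [ -10   50   -2   76  -32   98 -124]
 place 150 -1 [ 12  65 -52  77   0  84  29] [ 13  59 -55  75  -4  91  25]
pick 45 1 [array([ -58,   68,   62,  126,  -36,   18, -154]), array([ 10,  60, -74, 119,  69, 108,  89])]
pick 45 -1 [a
[... 2152 characters left out ...]
103  -38   55 -135] [  -9   33   -4   99  -35   65 -143]
 place 120 -1 [ 18  49 -51 102   1  47   6] [ 20  41 -54  98  -3  57   5]
 place 150 1 [ -11   46   -9   89  -20   71 -128] [ -10   40  -12   84  -19   81 -134]
 place 150 -1 [ 10  54 -51  88   9  70  23] [ 12  49 -56  83   6  80  20]
 place 180 1 [ -16   50  -14   78   -5   84 -116] [ -14   45  -19   74   -4   93 -121]
 place 180 -1 [  2  59 -55  78  20  89  39] [  3  54 -59  73  17  98  37]
 place 210 1 [ -23   52  -17   75    9   90 -101] [ -19   47  -26   70   11  101 -105]
 place 210 -1 [ -5  63 -62  74  34 102  54] [ -6  56 -62  69  29 109  56]
[70.60156171 33.02770499  1.42301762 82.38175046 -0.85941928 64.68549423
 -3.23817988]
```

```bash
python3 - <<'E'
from h import *
from station import ctrl
for f in('scene0.npz','side0.npz'):
    z=np.load(f); c=z['R']@np.array([.17,-.653,.21])+z['t']; print(f,(z['intrinsics']@c/c[2])[:2])
p,d,X=load('scene0.npz'); _,_,Y=load('side0.npz'); q=np.vstack([X[d>0],Y.reshape(-1,3)])
for x in np.arange(-.1,.8,.1):
    r=[]
    for y in np.arange(-1,.5,.1):
        s=q[(abs(q[:,0]-x)<.05)&(abs(q[:,1]-y)<.05)&(q[:,2]<1.5)]; r.append(int(100*np.percentile(s[:,2],99)) if len(s)>3 else -9)
    print(round(x,1),r)
up=np.array([0,0,1.]); P,zt=pick(45); R=rot(zt,-np.cross(up,A))
for w,RR in(([.17,-.653,.35],ctrl.get_tool_rot()),(P-.1*zt+[0,0,.2],R),(P-.1*zt,R),(P,R),(P+[0,0,.2],R)): 
    j=ctrl.solve_ik(list(w),RR); print(w,None if j is None else np.round(j))
E
```

```text
scene0.npz [221.15455408  44.38354732]
side0.npz [538.56286375 155.46058451]
-0.1 [0, 0, 0, 26, 28, 28, 0, 0, 0, 1, 34, 28, 0, 0, 0]
0.0 [0, 7, 8, 8, 28, 0, 0, 0, 0, 55, 45, 32, 0, 0, 0]
0.1 [0, 8, 8, 8, 34, 8, 7, 0, 64, 58, 44, 31, 0, 0, 0]
0.2 [0, 8, 8, 37, 37, 8, 7, 0, 0, 0, 0, 0, 0, 0, 0]
0.3 [0, 0, 0, 0, 0, 0, 0, 7, 8, 0, 0, 0, 0, 0, 0]
0.4 [0, 32, 32, 32, 7, 0, 0, 8, 8, 0, 4, 8, 1, 4, 0]
0.5 [0, 32, 32, 32, 7, 0, 0, 5, 5, 5, 0, 10, 5, 5, 1]
0.6 [0, 32, 32, 32, 7, 7, 7, 5, 5, 0, 0, 1, 3, 1, 1]
0.7 [0, 0, 5, 6, 6, 7, 7, 7, 16, 17, 0, 14, 0, 5, 0]
[0.17, -0.653, 0.35] [70. 29.  2. 68. -1. 83. -3.]
[ 0.49421047 -0.03831722  0.28527565] [ -6.  24. -37. 110.  49.  87. -54.]
[ 0.49421047 -0.03831722  0.08527565] [-27.  39.  -8. 121.  55.  60. -71.]
[ 0.50539393 -0.10813792  0.01456497] [-39.  50.  22. 125.  57.  33. -68.]
[ 0.50539393 -0.10813792  0.21456497] [-10.  26. -20. 117.  54.  71. -55.]
```

```bash
python3 - <<'E'
from h import *
from station import ctrl
up=np.array([0,0,1.]); P,zt=pick(45); R=rot(zt,-np.cross(up,A))
ctrl.move_linear([.17,-.5,.33],feed=.3); print(ctrl.get_clock())
ctrl.move_pose(list(P-.1*zt+[0,0,.2]),R); print(ctrl.get_clock())
ctrl.move_linear(list(P-.1*zt),R,feed=.25); print(ctrl.get_clock(),ctrl.get_eef_pos())
for n in("wrist","scene"):
    c=ctrl.camera_params(n);p,d=ctrl.snapshot(n); np.savez(n+"1.npz",p=p,d=d,**c); cv2.imwrite(f"pics/{n}1.png",p[:,:,::-1])
a=cv2.imread('pics/wrist1.png');b=cv2.imread('pics/scene1.png')
b=cv2.resize(b[110:270,210:370],(420,420),interpolation=cv2.INTER_CUBIC)
cv2.imwrite('pics/m1.png',cv2.resize(np.hstack([a,b]),(800,343)))
E
```

```text
0.9
3.0083
3.9583 [ 0.49449707 -0.03815997  0.08620553]
```

View pics/m1.png

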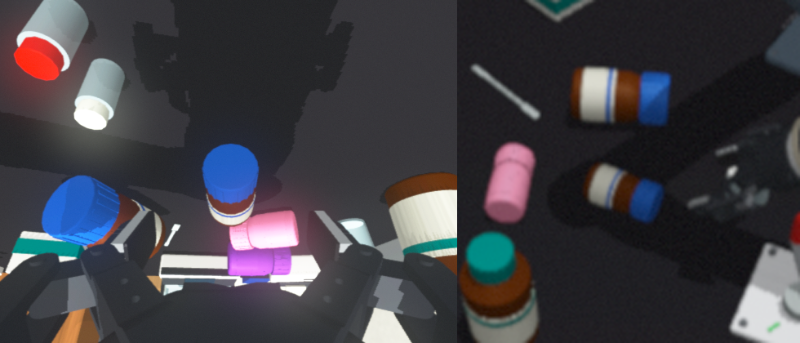

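In the left (wrist) half, the blue cap at (230,175) sits centred between the fingertips at (140,225) and (325,225). In the right half, the bottle is still at (622,192), untouched. I'll grasp and lift.

```bash
python3 - <<'E'
from h import *
from station import ctrl
up=np.array([0,0,1.]); P,zt=pick(45); R=rot(zt,-np.cross(up,A))
print(ctrl.move_linear(list(P),R,feed=.07,until_force=12),ctrl.get_eef_pos(),ctrl.get_wrist_force(),ctrl.get_clock())
ctrl.gripper_to(.03,60); print(ctrl.get_gripper_width(),ctrl.get_grasp_force(),ctrl.get_wrist_force(),ctrl.get_clock())
if ctrl.get_gripper_width()>.045:
    ctrl.move_linear(list(P+[0,0,.2]),R,feed=.12)
    print(ctrl.get_gripper_width(),ctrl.get_grasp_force(),ctrl.get_wrist_force(),ctrl.get_clock())
c=ctrl.camera_params("wrist");p,d=ctrl.snapshot("wrist");cv2.imwrite("pics/w2.png",p[:,:,::-1]);np.savez("w2.npz",p=p,d=d,**c)
s=-1
for h in(105,120,135,150):
    Q,z=place(h,45)
    R2=rot(z,-np.cross(up,lean(h,90)))
    print(h,[None if j is None else np.round(j) for j in(ctrl.solve_ik(list(Q+[0,0,u]),R2) for u in(.12,0))])
E
```

```text
False [ 0.50559686 -0.10774613  0.01480745] [ 0.1687012  -0.77283904 -0.28727779] 5.6333
0.05011766995558378 61.336551904678345 [-0.43133963  2.63999509  3.58162733] 6.075
0.04994383587897003 64.5619261264801 [-0.15776064 -0.43471836 -2.48557023] 7.8917
105 [array([ 36.,  50., -74., 105.,   4.,  46., -13.]), array([ 37.,  70., -85., 110.,  38.,  45., -38.])]
120 [array([ 31.,  54., -74.,  95.,   7.,  62.,  -6.]), array([ 32.,  73., -85., 100.,  32.,  60., -21.])]
135 [array([ 24.,  58., -74.,  86.,  10.,  76.,   2.]), array([ 25.,  68., -74.,  91.,  20.,  69.,   0.])]
150 [array([ 18.,  61., -74.,  78.,  13.,  89.,  10.]), array([ 18.,  70., -74.,  82.,  22.,  83.,   9.])]
```

View pics/w2.png

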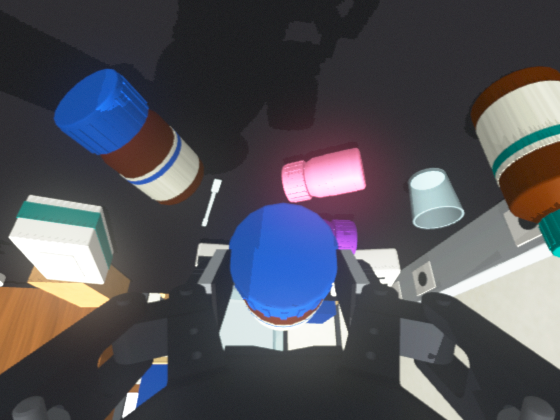

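The bottle is held, about 2.5 N on the wrist. The wrist view shows the cap at (283,258) between the pads. Next I'll carry it high, turn it upright over the nest and look.

```bash
python3 - <<'E'
from h import *
from station import ctrl
up=np.array([0,0,1.]); h=120
Q,z=place(h,45); R2=rot(z,-np.cross(up,lean(h,90)))
p=np.array(ctrl.get_eef_pos()); ctrl.move_linear(list(p+[0,0,.08]),feed=.2)
ctrl.goto_joints([23,37,-53,94,-17,68,14]); print(ctrl.get_eef_pos(),ctrl.get_clock())
t=Q+[0,0,.10]; print(t,np.round(ctrl.solve_ik(list(t),R2)))
ctrl.move_linear(list(t),R2,feed=.15); print(ctrl.get_eef_pos(),np.round(ctrl.get_qpos()),ctrl.get_gripper_width(),ctrl.get_clock())
I=[]
for n in("scene","side"):
    c=ctrl.camera_params(n);p,d=ctrl.snapshot(n); np.savez(n+"3.npz",p=p,d=d,**c)
    g=Q+[0,0,.05]-.019*z; k=c['intrinsics']@(c['R']@g+c['t']); u,v=(k[:2]/k[2]).astype(int); print(n,u,v)
    b=p[v-80:v+80,u-75:u+75,::-1]; I.append(cv2.resize(b,(400,427),interpolation=cv2.INTER_CUBIC))
cv2.imwrite('pics/m3.png',np.hstack(I))
E
```

```text
[0.46917847 0.27259791 0.2843824 ] 9.7417
[0.4959198  0.26876834 0.18856497] [ 21.  45. -50.  97. -14.  60.  17.]
[0.49582951 0.26927686 0.18941458] [ 21.  45. -50.  97. -14.  60.  17.] 0.049925021091600096 10.5583
scene 417 234
side 187 276
```

View pics/m3.png

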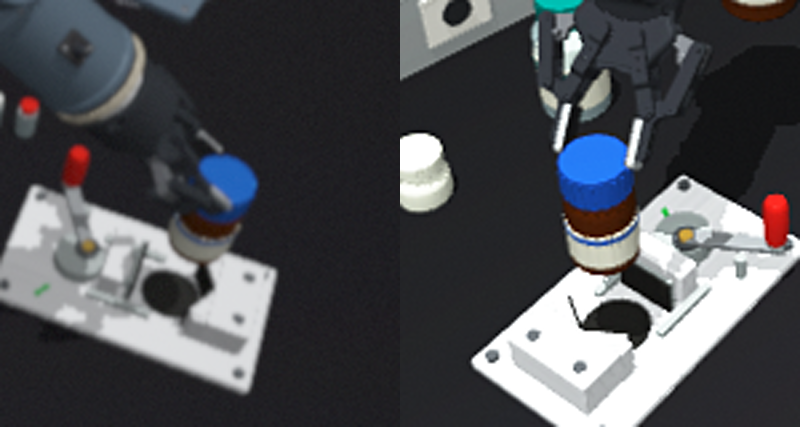

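The bottle hangs upright over the nest: left half cap (222,187) over disc (170,292), right half cap (597,170) over disc (618,325). The pads seem to hold the cap on a near chord, so I'll measure its centre, tilt and height from both depth views.

```bash
cat > m.py <<'E'
from h import *
from scipy.optimize import least_squares
def measure(fs,ctr,zlo,zhi,blue):
    out=[]
    for f in fs:
        p,d,X=load(f); c=p.astype(int)
        b=(c[...,2]>c[...,0]+50) if blue else (c[...,2]<c[...,0]+50)&(c.max(2)>70)&(c[...,0]>=c[...,2])
        m=b&(np.hypot(X[...,0]-ctr[0],X[...,1]-ctr[1])<.045)&(X[...,2]>zlo)&(X[...,2]<zhi); out.append(X[m])
    return out
def circ(q,r):
    s=least_squares(lambda x:np.hypot(q[:,0]-x[0],q[:,1]-x[1])-r,q.mean(0)[:2],loss='soft_l1',f_scale=.002); return s.x,np.sqrt(np.mean(s.fun**2))
E
python3 - <<'E'
from m import *
fs=['scene3.npz','side3.npz']; n=clamp(0,.036,0)
q=measure(fs,n,.16,.25,True)
for x in q: 
    zt=np.percentile(x[:,2],97); t=x[x[:,2]>zt-.004]; print('cap top z',zt,'rect',cv2.minAreaRect(t[:,:2].astype(np.float32)),t.mean(0))
for lo,hi,b,r in((.187,.208,True,.027),(.11,.135,False,.028),(.135,.16,False,.028)):
    Q=measure(fs,n,lo,hi,b); print(lo,b,[len(x) for x in Q],circ(np.vstack(Q),r),[circ(x,r)[0] for x in Q if len(x)>20])
print('nest',n,'exp. grasp z',.102+.1)
E
```

```text
cap top z 0.21872876720519033 rect ((0.5076819658279419, 0.26215502619743347), (0.059924785047769547, 0.04591260477900505), 13.065003395080566) [0.50136151 0.26303967 0.21724969]
cap top z 0.21816448770969393 rect ((0.5004575848579407, 0.2579672038555145), (0.05230474844574928, 0.051664020866155624), 17.619544982910156) [0.49993875 0.25928354 0.21631218]
0.187 True [47, 191] (array([0.50200493, 0.25861877]), np.float64(0.0013576058791355786)) [array([0.50269177, 0.26031641]), array([0.50139548, 0.25779185])]
0.11 False [114, 117] (array([0.50109621, 0.25983964]), np.float64(0.0012785801946913946)) [array([0.50125671, 0.26111526]), array([0.5005494 , 0.25869594])]
0.135 False [57, 156] (array([0.50115127, 0.25930794]), np.float64(0.0012996661661452689)) [array([0.50190054, 0.26109729]), array([0.50054142, 0.25853771])]
nest [0.50263732 0.25713327 0.        ] exp. grasp z 0.202
```

Measured: the bottle is upright, on (0.5015, 0.2593), 2.4 mm off the nest, and its height is as expected. I'll correct the offset, lower until contact and release.

```bash
python3 - <<'E'
from h import *
from station import ctrl
up=np.array([0,0,1.]); h=120
Q,z=place(h,45); R2=rot(z,-np.cross(up,lean(h,90))); Q=Q+[.0012,-.0022,0]
ctrl.move_linear(list(Q+[0,0,.10]),R2,feed=.05)
print(ctrl.move_linear(list(Q+[0,0,.008]),R2,feed=.08,until_force=8),ctrl.get_wrist_force(),ctrl.get_eef_pos())
print(ctrl.move_linear(list(Q+[0,0,-.008]),R2,feed=.015,until_force=4),ctrl.get_wrist_force(),ctrl.get_eef_pos()-Q,ctrl.get_clock())
c=ctrl.camera_params
for n in("scene","side"):
    p,d=ctrl.snapshot(n); np.savez(n+"4.npz",p=p,d=d,**c(n))
E
python3 - <<'E'
from m import *
fs=['scene4.npz','side4.npz']; n=clamp(0,.036,0)
q=measure(fs,n,.06,.15,True)
print([np.percentile(x[:,2],97) for x in q])
for lo,hi,b,r in((.09,.11,True,.027),(.05,.074,False,.028)):
    Q=measure(fs,n,lo,hi,b); print(lo,b,[len(x) for x in Q],circ(np.vstack(Q),r))
E
```

```text
False [ 0.22441019 -0.07268372 -1.04421027] [0.4973971  0.26673845 0.09708138]
True [0.61557468 0.94521504 4.95666108] [-0.00026757  0.00050934  0.00360791] 12.7167
[np.float64(0.11992608823861885), np.float64(0.12119152955860626)]
0.09 True [21, 145] (array([0.50289578, 0.25611265]), np.float64(0.0013767259453296885))
0.05 False [18, 123] (array([0.50028446, 0.26936473]), np.float64(0.006285206323963555))
```

```bash
python3 - <<'E'
from h import *
I=[]
for f in('scene4.npz','side4.npz'):
    z=np.load(f); g=clamp(0,.03,.05); k=z['intrinsics']@(z['R']@g+z['t']); u,v=(k[:2]/k[2]).astype(int)
    I.append(cv2.resize(z['p'][v-50:v+50,u-50:u+50,::-1],(400,400),interpolation=cv2.INTER_CUBIC))
    p,d,X=load(f); c=p.min(2)>90
    q=X[c&(abs(X[...,2]-.012)<.006)&(np.hypot(X[...,0]-g[0],X[...,1]-g[1])<.15)]; print('plate z',np.median(q[:,2]))
cv2.imwrite('pics/m4.png',np.hstack(I))
E
```

```text
plate z 0.011882766771450348
plate z 0.013394950445901985
```

View pics/m4.png

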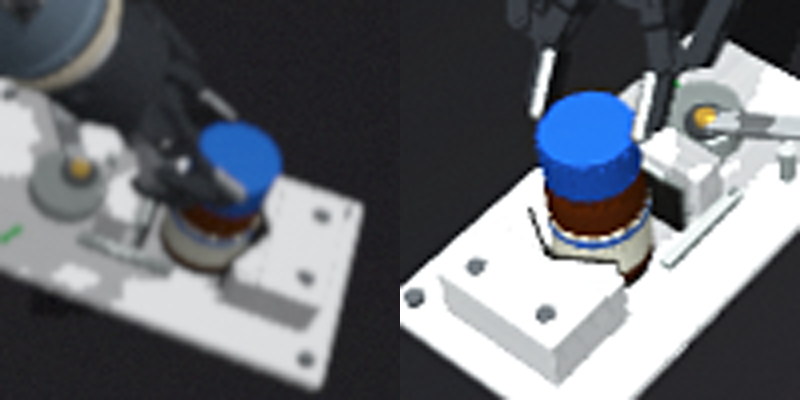

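The bottle stands inside the gap: left half around (215,200), right half around (597,195) between V-block and pad. Contact came 3.6 mm early, so I'll press slightly further to see whether it is really seated.

```bash
python3 - <<'E'
from h import *
from station import ctrl
up=np.array([0,0,1.]); h=120
Q,z=place(h,45); R2=rot(z,-np.cross(up,lean(h,90))); Q=Q+[.0012,-.0022,0]
print(ctrl.get_wrist_force(),ctrl.get_wrist_torque())
for dz in(.003,.002,.001,0):
    r=ctrl.move_linear(list(Q+[0,0,dz]),R2,feed=.01,until_force=8); print(dz,r,ctrl.get_wrist_force(),ctrl.get_eef_pos()-Q)
    if r or ctrl.get_wrist_force()[2]>9: break
for n in("scene","side"):
    p,d=ctrl.snapshot(n); np.savez(n+"5.npz",p=p,d=d,**ctrl.camera_params(n))
print(ctrl.get_clock())
E
python3 - <<'E'
from m import *
n=clamp(0,.036,0)
for k in'45':
    for f in('scene','side'):
        x=measure([f+k+'.npz'],n,.06,.15,True)[0]; zt=np.percentile(x[:,2],97); t=x[x[:,2]>zt-.005]
        A_=np.c_[t[:,:2]-t[:,:2].mean(0),np.ones(len(t))]; s=np.linalg.lstsq(A_,t[:,2],rcond=None)[0]
        print(k,f,'top z',s[2],'slope deg',np.degrees(s[:2]),len(t))
E
```

```text
[-0.06632937  1.42927495  5.45198667] [ 0.33280098 -0.07648807 -0.04379458]
0.003 False [-0.67167941  1.06522178  6.485303  ] [-0.00026014  0.00053635  0.00360842]
0.002 False [-0.89519919 -0.58942451 12.46525882] [-0.00061835  0.00102135  0.00345359]
13.4167
4 scene top z 0.11767596239591135 slope deg [ 4.81767151 -1.41387953] 229
4 side top z 0.11872634061457778 slope deg [-0.32619969 -0.46164594] 369
5 scene top z 0.11758927506011758 slope deg [ 7.96147189 -2.1690492 ] 207
5 side top z 0.11856749596081916 slope deg [-0.80664651 -0.19987204] 367
```

Force rises immediately with no further travel, and the cap top is at 0.118 (0.117 expected), so it is seated. I'll relieve the preload, release and back out.

```bash
python3 - <<'E'
from h import *
from station import ctrl
up=np.array([0,0,1.]); h=120
Q,z=place(h,45); R2=rot(z,-np.cross(up,lean(h,90))); Q=Q+[.0012,-.0022,0]
ctrl.move_linear(list(Q+[0,0,.0031]),R2,feed=.02); print(ctrl.get_wrist_force())
ctrl.gripper_to(.085); print(ctrl.get_gripper_width(),ctrl.get_wrist_force())
ctrl.move_linear(list(Q-.14*z),R2,feed=.15); print(ctrl.get_eef_pos(),ctrl.get_clock())
for n in("scene","side"):
    p,d=ctrl.snapshot(n); np.savez(n+"6.npz",p=p,d=d,**ctrl.camera_params(n))
E
python3 - <<'E'
from m import *
n=clamp(0,.036,0)
for f in('scene','side'):
    x=measure([f+'6.npz'],n,.06,.15,True)[0]; zt=np.percentile(x[:,2],97); t=x[x[:,2]>zt-.005]
    A_=np.c_[t[:,:2]-t[:,:2].mean(0),np.ones(len(t))]; s=np.linalg.lstsq(A_,t[:,2],rcond=None)[0]
    print(f,'top z',s[2],'slope deg',np.degrees(s[:2]),len(t),t.mean(0))
    p,d,X=load(f+'6.npz'); c=p.astype(int)
    m=(c[...,0]>110)&(c[...,1]<60)&(c[...,2]<70)&(np.hypot(X[...,0]-.458,X[...,1]-.116)<.03)&(X[...,2]>.055)&(X[...,2]<.095); q=X[m]
    print('grip',len(q),circ(q,.011)[0] if len(q)>8 else None)
    rt=cv2.minAreaRect(X[(abs(X[...,2]-.0125)<.003)&(p.min(2)>90)&(np.hypot(X[...,0]-.509,X[...,1]-.222)<.18)][:,:2].astype(np.float32)); print(rt)
Q=np.vstack(measure(['scene6.npz','side6.npz'],n,.09,.11,True)); print(circ(Q,.027),'nest',n)
from station import ctrl
R=rot([0,0,-1],[np.cos(0),np.sin(0),0])
for yaw in range(0,180,20):
    y=np.radians(yaw); R=rot([0,0,-1],[np.cos(y),np.sin(y),0]); r=[]
    for a in(210,270,330):
        g=clamp(.08*np.cos(np.radians(a)),-.055+.08*np.sin(np.radians(a)),.055); j=ctrl.solve_ik(list(g),R); r.append(None if j is None else np.round(j).astype(int).tolist())
    print(yaw,r)
E
```

```text
[-0.91186063  1.02938808  5.31953008]
0.08465691009475508 [ 0.10423073 -0.12746433  0.22983524]
[0.54587844 0.18129452 0.18716456] 15.175
scene top z 0.11690901695833565 slope deg [0.09970452 0.25963499] 277 [0.50453197 0.25825182 0.11690902]
grip 21 [0.45717832 0.11791523]
((0.5104946494102478, 0.22315827012062073), (0.15173345804214478, 0.26963940262794495), 10.219853401184082)
side top z 0.11848225418510198 slope deg [0.03302932 0.12893461] 372 [0.49999853 0.25644773 0.11848225]
grip 108 [0.45728255 0.1148649 ]
((0.5070412158966064, 0.22071173787117004), (0.15279531478881836, 0.27238723635673523), 10.37591552734375)
(array([0.50240021, 0.25601535]), np.float64(0.0012701976231300719)) nest [0.50263732 0.25713327 0.        ]
0 [[-12, 29, -12, 122, 11, 30, -32], [-5, 33, -14, 113, 13, 36, -27], [-10, 37, -12, 102, 11, 42, -28]]
20 [[-7, 29, -19, 122, 18, 31, -19], [-1, 34, -20, 112, 19, 37, -13], [-6, 38, -19, 102, 17, 43, -14]]
40 [[-2, 30, -25, 122, 24, 32, -5], [3, 34, -27, 112, 24, 39, 2], [-1, 39, -26, 102, 23, 45, 1]]
60 [[2, 31, -32, 122, 29, 34, 10], [8, 36, -34, 112, 30, 41, 16], [3, 40, -33, 102, 29, 47, 16]]
80 [[7, 33, -39, 122, 35, 37, 24], [12, 38, -41, 112, 35, 44, 30], [7, 42, -41, 101, 35, 50, 30]]
100 [[12, 35, -48, 122, 41, 41, 37], [17, 40, -50, 112, 42, 48, 44], [11, 45, -49, 101, 41, 54, 45]]
120 [[17, 38, -55, 121, 46, 45, 52], [21, 43, -57, 112, 46, 52, 60], [14, 47, -56, 101, 46, 58, 61]]
140 [[20, 40, -61, 121, 49, 49, 68], [23, 45, -62, 112, 50, 55, 76], [17, 50, -61, 101, 50, 61, 77]]
160 [[23, 44, -68, 121, 53, 54, 83], [26, 49, -69, 112, 54, 60, 92], [19, 53, -67, 101, 54, 66, 94]]
```

The bottle stands free and upright (slope <0.3°) at (0.5024, 0.2560), and the grip measures (0.4572, 0.1163), as predicted. Now the lever.

```bash
cat >> h.py <<'E'
def gp(a,z=.055): a=np.radians(a); return clamp(.08*np.cos(a),-.055+.08*np.sin(a),z)
RG=rot([0,0,-1],[np.cos(np.radians(70)),np.sin(np.radians(70)),0])
E
python3 - <<'E'
from h import *
from station import ctrl
p=np.array(ctrl.get_eef_pos()); ctrl.move_linear(list(p+[0,0,.1]),feed=.2)
ctrl.move_pose(list(gp(210,.17)),RG); print(ctrl.get_eef_pos(),ctrl.get_clock())
print(ctrl.move_linear(list(gp(210)),RG,feed=.1,until_force=8),ctrl.get_eef_pos(),ctrl.get_wrist_force())
ctrl.gripper_to(.01,40); print(ctrl.get_gripper_width(),ctrl.get_grasp_force(),ctrl.get_wrist_force(),ctrl.get_clock())
for a in range(220,271,10):
    ctrl.move_linear(list(gp(a)),RG,feed=.06); f=ctrl.get_wrist_force(); print(a,np.round(f,1),ctrl.get_gripper_width().__round__(4),np.round(ctrl.get_eef_pos()-gp(a),4))
    if np.linalg.norm(f)>30: break
print(ctrl.get_clock())
E
```

```text
[0.45702434 0.11577421 0.16947609] 16.5833
False [0.45798527 0.11609872 0.05545774] [ 0.10721296 -0.86709826 -0.5407222 ]
0.021038368698830773 38.87346088886261 [-1.3359152  -1.78548837  3.98171447] 18.4833
220 [-1.8 -1.6  5.6] 0.0208 [ 0.0002 -0.0005  0.0002]
230 [-3.2 -1.5  6.3] 0.0208 [ 0.0003 -0.0005  0.0002]
240 [-1.6 -1.4  6.6] 0.0211 [ 0.0003 -0.0005  0.0002]
250 [-2.4 -1.1  8. ] 0.0206 [ 0.0001 -0.0004  0.0001]
260 [-2.4 -1.6  8. ] 0.0209 [-0.     -0.0004  0.0002]
270 [-2.5 -2.5  8. ] 0.0208 [-0.0001 -0.0004  0.0002]
20.7833
```

```bash
python3 - <<'E'
from h import *
from station import ctrl
for a in list(range(280,331,10)):
    ctrl.move_linear(list(gp(a)),RG,feed=.05); f=ctrl.get_wrist_force(); print(a,np.round(f,1),ctrl.get_gripper_width().__round__(4),np.round(ctrl.get_eef_pos()-gp(a),4))
    if np.linalg.norm(f)>40: break
ctrl.hold(.3); print(ctrl.get_clock(),ctrl.get_wrist_force(),ctrl.get_grasp_force())
I=[]
for n in("scene","side"):
    c=ctrl.camera_params(n);p,d=ctrl.snapshot(n); np.savez(n+"7.npz",p=p,d=d,**c)
    g=clamp(0,-.01,.05); k=c['intrinsics']@(c['R']@g+c['t']); u,v=(k[:2]/k[2]).astype(int)
    I.append(cv2.resize(p[v-65:v+65,u-65:u+65,::-1],(400,400),interpolation=cv2.INTER_CUBIC))
cv2.imwrite('pics/m7.png',np.hstack(I))
from m import *
n=clamp(0,.036,0)
Q=measure(['scene7.npz','side7.npz'],n,.09,.11,True); print(circ(np.vstack(Q),.027),'V pos',clamp(0,.041,0))
for f in('scene','side'):
    x=measure([f+'7.npz'],n,.06,.15,True)[0]; zt=np.percentile(x[:,2],97); t=x[x[:,2]>zt-.005]
    s=np.linalg.lstsq(np.c_[t[:,:2]-t[:,:2].mean(0),np.ones(len(t))],t[:,2],rcond=None)[0]; print(f,'top',s[2],np.degrees(s[:2]))
    p,d,X=load(f+'7.npz'); c=p.astype(int)
    for nm,m in(('green',(c[...,1]>c[...,0]+40)&(c[...,1]>c[...,2]+40)),('red',(c[...,0]>90)&(c[...,1]<50)&(c[...,2]<50))):
        q=X[m&(np.hypot(X[...,0]-.59,X[...,1]-.14)<.1)&(X[...,2]<.12)]
        if len(q)>3:
            e=q[:,:2].mean(0)-clamp(0,-.055,0)[:2]; print(nm,len(q),q.mean(0),'angle',np.degrees(np.arctan2(e[1],e[0]))-10.18)
E
```

```text
280 [-1.8 -2.9  7.9] 0.0209 [-0.0001 -0.0005  0.0002]
290 [-2.1 -2.7  7.2] 0.0212 [-0.0001 -0.0005  0.0002]
300 [-2.1 -2.8  7.7] 0.0212 [-0.0001 -0.0006  0.0002]
310 [-2.7 -2.7  7.9] 0.0208 [-0.0001 -0.0007  0.0002]
320 [-2.3 -2.5  6.4] 0.0209 [-0.     -0.0007  0.0002]
330 [-1.4 -3.5  6.9] 0.0209 [-0.     -0.0008  0.0002]
23.6333 [-1.48808494 -4.11976036  7.56072522] 39.08286988735199
(array([0.50141416, 0.26144161]), np.float64(0.0014466917780246859)) V pos [0.50175361 0.26205455 0.        ]
scene top 0.11694644803020426 [0.1943021  0.28697093]
red 66 [0.60126694 0.14078596 0.08423956] angle -28.15426084023024
side top 0.11854579977987613 [-0.2261104   0.19334724]
green 4 [0.57377657 0.14934507 0.01487747] angle -28.4920153190608
red 146 [0.58744824 0.14216509 0.08079416] angle -30.46363776596732
```

View pics/m7.png

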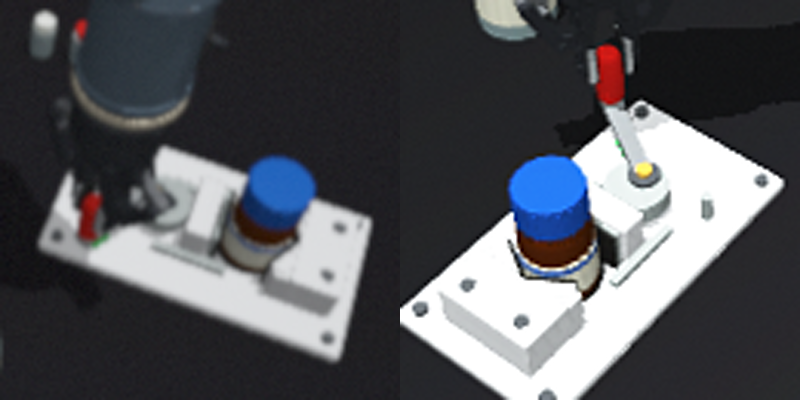

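The lever is over the green mark: grip at (608,75) in the right half and (90,215), with the mark at (97,240), in the left. The jaw presses the upright bottle into the V, and the gripper holds the grip with 39 N. Handing in.

```bash
python3 -c "
from station import ctrl
print(ctrl.sign_off(),ctrl.get_clock())"
```

```text
the job is handed in; nothing more can be done
the job is handed in; nothing more can be done
```

The small amber bottle stands upright in the clamp, pressed into the V-block by the jaw, with the gripper still holding the lever by its red grip at the green mark; handed in at about 24 s.

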